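Take the brownie tin's cover out of the slotted rack

TASK

On the cupboard turntable a black slotted rack holds three thin square panels standing on edge. Slide the blue one, the cover of the blue brownie tin, straight up out of its slot by its top edge, and stand it in the green lid pocket: lower it until its bottom edge rests on the pocket's floor before you let go. Leave the wooden and the white board standing in their slots.

Things in the scene. Friction and masses are not known exactly. Their poses are not given: they have to be found in the camera images.
- tin_cover: Blue cover of the square brownie tin, loose, about 220 g, on edge in one of the rack's three slots (which one varies). Sheet 130 wide x 130 high x 5 thick (mm), a steel band on each face; the top 22 is a grip strip 9 thick over the full width. Origin: middle of the bottom edge, at first 28 above the cupboard floor. z up to the top edge, y along its width, x through its thickness.
- lid_pocket: Green open-topped pocket, fixed to the cupboard floor left of the turntable. Inside 36 (x) x 170 (y) mm, walls 4, rim 90 high, on a foot 120 x 178 x 6 whose top is the pocket's floor. Origin: centre of the underside, on the cupboard floor; z up. The cover stands in it with its width along the pocket's y, either way round, and may lean on a wall once released.
- wood_board: Brown wooden board, loose, 130 x 130 x 6 mm, 120 g, in another slot; origin and axes as for the cover. Stays put. The black rack is fixed: slots 9 wide, 65 apart, their walls rise 50 above the panels' bottom edges, so the cover must rise over 50 before moving sideways, and over 130 to pass above the other panels.
- white_board: White plastic board with a grey strip near the top, loose, 130 x 130 x 6 mm, 120 g, in another slot; origin and axes as for the cover. Stays put. The white turntable under the rack is 420 across, rim 32 high, and does not turn; the crockery on it is under 80 high.
Mind the look-alikes: they are no part of the job. Several things have the shape of the white_board; the one meant has the colours described above.

How it is judged:
By the outcome, as a careful person would: the job done as asked, in the order asked, and still so for the second after the job is handed in, with the robot touching nothing.
It also fails if it takes over 48 s, if anything falls off the work surface, if the arm or the gripper's body presses on something with over 40 N, if the wrist force passes 120 N, or if a joint passes its speed limit or range.

ROBOT

A 6-joint arm with a two-finger parallel gripper is mounted at the origin on the work surface. World frame = base frame: x ahead of the robot, y to its left, z up, the work surface at z = 0. Lengths are in m, angles in rad, forces in N, time in s.
With the tool pointing down it reaches from about 0.325 to 0.9 m from the base axis. Payload 6.1 kg.
Tool frame: the origin (TCP) lies midway between the tips of the shut fingers; the grasp point (between the pads) lies 19 mm behind it; z points along the fingers, y is the direction in which the jaws open and shut (so a half turn about z gives the same grasp; the last joint's range is limited). The gripper opens to 87 mm and grips with 3 to 60 N. Pads are 19 mm wide; open, the fingers measure 117 mm over their backs; the gripper's body (75 mm by 190 mm) begins 51 mm behind the grasp point.
Start: joints at [1.072, 0.22, 1.526, -0, 1.395, -0.126], TCP at [0.228, 0.582, 0.223] pointing down, gripper open.
Joint ranges: [-2.98, 2.98], [-0.91, 2.08], [0.09, 2.57], [-1.24, 4.39], [0.2, 2.65], [-2.68, 2.68]. Speed limits (rad/s): [2.57, 2.57, 3.01, 3.14, 3.14, 3.14].

INTERFACE

Orientations are given as [roll, pitch, yaw] about the fixed x, y, z axes, in that order (R = Rz(yaw) Ry(pitch) Rx(roll)).
In Python, from workcell import state, optics, arm gives the robot as it stands.
- The arm moves only by the shell command python3 -m jog 'ROWS'. ROWS is JSON, a list of rows, each a list of 3 entries, a list of its own where there are three numbers: the shift along the tool's x, y, z in cm, then the turn, a rotation vector about the tool's x, y, z in rad, then the closure, from 0 (fully open) to 1 (shut). In form: [[[tx, ty, tz], [rx, ry, rz], grip], ...]. A call has 1 to 8 rows; each row is the pose to reach, as a shift and turn from the pose measured when the call began, along the tool's axes at that moment; what a row does not reach only later rows make up. A row lasts 1/10 s, in which the tool goes at most 50 mm and 8.59 degrees, less where a joint would pass 70% of its speed; a pose out of reach is approached as far as the arm can. A call with a gripper value outside its range is refused whole. The fingers move at their own pace and stop on an object; the grip force is fixed at half the most. Time passes only in rows, so rows that repeat a pose let the fingers close. It gives the time, the measured TCP pose, the force and the opening at its end, in the units of the state.
- state(): the state, without advancing time (a new reading comes with each control period).
- optics.camera(name): name is "scene" or "top" or "wrist"; returns (picture, depth): 420x560x3 uint8, blue, green, red; 420x560 float32, m along the optical axis (not along the pixel's ray), 0 where there is no reading.
- optics.camera_model(name): a dict with "K" (3x3 intrinsics, pixels), "dist_coeffs" ([k1, k2, p1, p2, k3] as OpenCV has them; the pictures are not rectified), "view" (4x4, takes a point from world to camera coordinates). Camera axes: x right, y down, z forward; pixel columns grow to the right and rows downward; lengths in m; the calibration is good to about 2 mm. A picture is of the moment at which its call begins: read the wrist's pose just before it. camera_model takes no time and is no camera call; for the wrist camera it gives the pose at the moment of the call.
- arm.finish_job(): hands the job in, once; it reports no verdict.
The state is a dict: "time_s": time; "joint_pos": joint angles; "dq": joint speeds; "effort": joint torques, N m; "tcp_pos": TCP position; "orientation": TCP orientation; "wrist_force": force on the tool from outside, world axes, zero at the start; "wrist_torque": the same for the moment, N m; "width": finger opening in m.
Only numpy, scipy, OpenCV 4.12 (cv2) and the standard library are available. Lean on these libraries where they do the work, as an engineer would, in place of code of your own. Each camera call takes 0.05 s, during which the arm holds its last target.

## Working session

There is one attempt and no reset: what is moved stays moved. The work goes in short steps, Python scripts to look and compute and a shell command to move; the robot and the scene stay as the last step left them, time stands still between calls to the robot, and variables do not carry over. Pictures are saved under pics/ and viewed, and the job is handed in when it is done.

```bash
mkdir -p pics; ls; python3 - <<'E'
from workcell import state,optics,arm
import cv2
print(state())
for n in ["scene","top","wrist"]:
    p,d=optics.camera(n); cv2.imwrite(f"pics/{n}0.png",p)
    import numpy as np
    np.savez(f"pics/{n}0.npz",p=p,d=d,**{k:np.array(v) for k,v in optics.camera_model(n).items()})
    print(n,optics.camera_model(n))
E
```

```text
pics
{'time_s': 0.0, 'joint_pos': array([ 1.07189316e+00,  2.21207419e-01,  1.52757670e+00,  9.15847594e-06,
        1.39469346e+00, -1.26095882e-01]), 'dq': array([ 8.27839636e-04,  4.14565269e-04, -7.95287765e-05, -4.30654810e-04,
       -1.21580106e-03,  6.18129402e-04]), 'effort': array([ 4.56322487e-04, -4.94609785e+01, -3.87381649e+01,  6.99539320e-02,
        5.70173759e-02, -1.32171153e-04]), 'tcp_pos': array([0.22735328, 0.58153708, 0.22146705]), 'orientation': array([-3.13972382e+00, -2.45994615e-04,  2.76878353e+00]), 'wrist_force': array([0.09839992, 0.00916133, 0.46138572]), 'wrist_torque': array([-0.03441445, -0.00591284, -0.01711159]), 'width': 0.08686013969273353}
scene {'K': array([[467.58381449,   0.        , 276.07610018],
       [  0.        , 467.58381449, 216.5708984 ],
       [  0.        ,   0.        ,   1.        ]]), 'dist_coeffs': array([-0.08725741,  0.        ,  0.        ,  0.        ,  0.        ]), 'view': array([[-0.66447521,  0.74723386, -0.01068896,  0.34538947],
       [ 0.51416723,  0.44674825, -0.73215303, -0.22949005],
       [-0.54231426, -0.4
[... 507 characters left out ...]
  5.32832246e-01],
       [ 2.15982053e-01,  7.06695630e-03, -9.76371759e-01,
         1.13966516e+00],
       [ 0.00000000e+00,  0.00000000e+00,  0.00000000e+00,
         1.00000000e+00]])}
wrist {'K': array([[359.48830081,   0.        , 283.70927769],
       [  0.        , 359.48830081, 215.13719003],
       [  0.        ,   0.        ,   1.        ]]), 'dist_coeffs': array([-0.04117569,  0.        ,  0.        ,  0.        ,  0.        ]), 'view': array([[ 0.36382844,  0.93146401, -0.00191474, -0.62490077],
       [ 0.88986836, -0.34697233,  0.29621699, -0.03648264],
       [ 0.27525111, -0.10947604, -0.95511875,  0.39276733],
       [ 0.        ,  0.        ,  0.        ,  1.        ]])}
```

View pics/scene0.png

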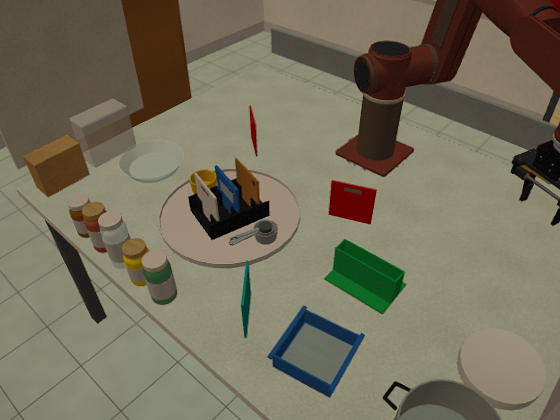

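View pics/top0.png

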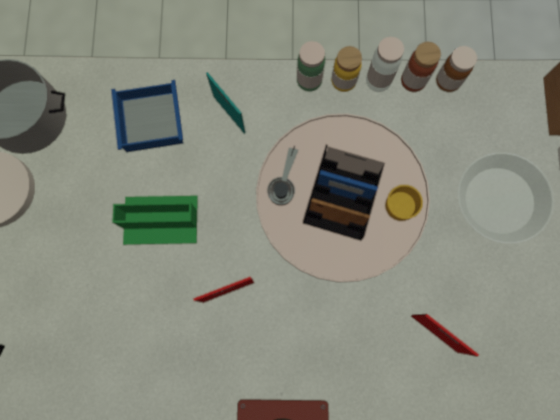

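View pics/wrist0.png

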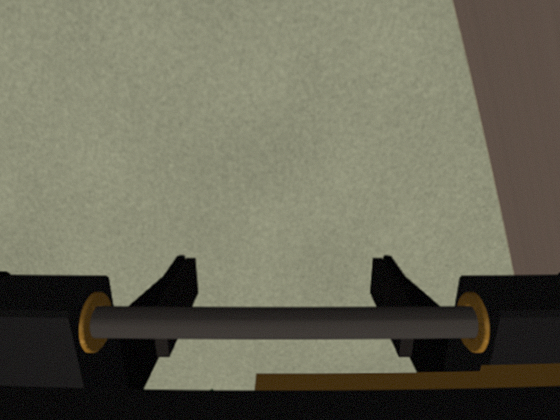

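The scene view shows the rack with white (206,198), blue (228,188) and wood (247,180) panels. The green pocket is at (368,275), the blue tin at (315,350), and the red and teal standing panels are look-alikes. The top view shows blue in the middle slot at (348,185) and the pocket at (160,218).

Next I'll measure them.

```bash
cat > h.py <<'E'
import numpy as np, cv2
def load(f):
    z=np.load(f); return z['p'],z['d'],z['K'],z['dist_coeffs'],z['view']
def pts(mask,d,K,D,V):
    v,u=np.nonzero(mask&(d>0))
    n=cv2.undistortPoints(np.c_[u,v].astype(np.float64)[:,None],K,D)[:,0]
    z=d[v,u][:,None]
    c=np.c_[n*z,z]
    R=V[:3,:3];t=V[:3,3]
    return (c-t)@R, u, v
def ray(uv,z,K,D,V):
    n=cv2.undistortPoints(np.array(uv,float).reshape(-1,1,2),K,D)[:,0]
    R=V[:3,:3];t=V[:3,3]
    o=-R.T@t; w=np.c_[n,np.ones(len(n))]@R
    return o+w*((z-o[2])/w[:,2])[:,None]
E
python3 - <<'E'
from h import *
for name in ["top","scene"]:
    p,d,K,D,V=load(f"pics/{name}0.npz")
    hsv=cv2.cvtColor(p,cv2.COLOR_BGR2HSV)
    H,S,Vv=hsv[...,0],hsv[...,1],hsv[...,2]
    yy,xx=np.mgrid[:420,:560]
    roi=(xx>300)&(xx<390)&(yy>140)&(yy<245) if name=="top" else (xx>185)&(xx<272)&(yy>155)&(yy<240)
    for c,m in [("blue",(H>100)&(H<125)&(S>110)&roi),("wood",(H>5)&(H<22)&(S>100)&roi),("white",(S<75)&(Vv>70)&roi),("green",(H>50)&(H<75)&(S>120))]:
        if c=="green": m=m&(xx>100)&(xx<210)&(yy>190) if name=="top" else m
        P,u,v=pts(m,d,K,D,V)
        if c!="green":
            k=(P[:,2]>0.148)&(P[:,2]<0.17)
        else: k=(P[:,2]>0.083)&(P[:,2]<.1)
        Q=P[k]
        print(name,c,m.sum(),k.sum(),"zrange",np.percentile(P[:,2],[2,50,98]).round(3))
        if k.sum()>4:
            r=cv2.minAreaRect((Q[:,:2]*1000).astype(np.float32)); print("  rect",r,"zmed",np.median(Q[:,2]).round(4))
            if c=='green':
                print(cv2.boxPoints(r).round(0).tolist())
p=load("pics/top0.npz")[0]
cv2.imwrite("pics/crop1.png",np.hstack([cv2.resize(p[135:250,290:400],None,fx=3.5,fy=3.5),cv2.resize(p[185:250,100:205],(400,402))]))
E
```

```text
top blue 810 314 zrange [0.026 0.129 0.161]
  rect ((577.72119140625, -136.63389587402344), (127.38041687011719, 11.142009735107422), 73.59413146972656) zmed 0.158
top wood 958 247 zrange [0.027 0.112 0.161]
  rect ((514.8751220703125, -118.63704681396484), (128.83465576171875, 9.392269134521484), 72.64254760742188) zmed 0.1576
top white 5023 262 zrange [0.018 0.024 0.158]
  rect ((577.0382080078125, -138.41339111328125), (131.11599731445312, 139.4853515625), 74.11638641357422) zmed 0.1576
top green 3494 410 zrange [0.002 0.01  0.092]
  rect ((515.5988159179688, 303.0394592285156), (47.957725524902344, 175.12242126464844), 1.8813766241073608) zmed 0.0897
[[489.0, 390.0], [495.0, 215.0], [542.0, 216.0], [537.0, 391.0]]
scene blue 537 128 zrange [0.027 0.115 0.16 ]
  rect ((575.6270751953125, -134.860595703125), (131.3642578125, 9.535100936889648), 74.1500244140625) zmed 0.1572
scene wood 1041 119 zrange [0.028 0.08  0.159]
  rect ((574.546630859375, -134.89990234375), (130.7869110107422, 136.84548950195312), 73.8581314086914) zmed 0.1564
scene white 3557 132 zrange [-0.003  0.022  0.157]
  rect ((591.670654296875, -170.1713409423828), (182.66526794433594, 100.49485778808594), 21.950637817382812) zmed 0.1571
scene green 3358 451 zrange [0.003 0.049 0.091]
  rect ((515.7432250976562, 307.5174560546875), (49.400001525878906, 178.51870727539062), 2.428234815597534) zmed 0.088
[[487.0, 396.0], [495.0, 217.0], [544.0, 219.0], [537.0, 398.0]]
```

View pics/crop1.png

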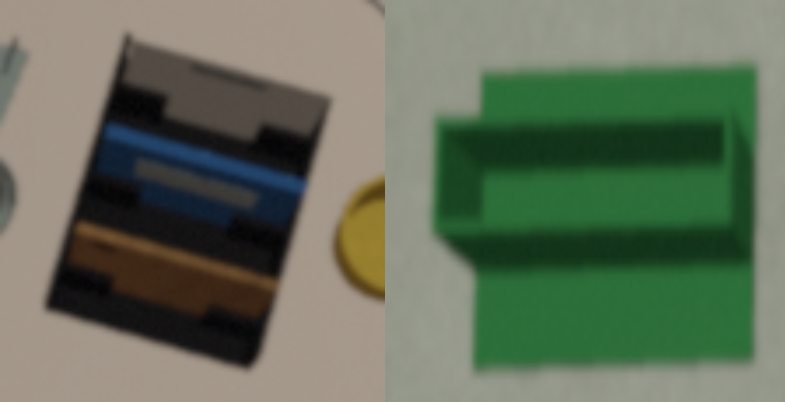

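Candidates in the top view:
- Blue panel with a steel band in the rack's middle slot (348,185).
- Blue tin (148,115), which is the tin itself.
- Teal panel (226,103).
- Red panels (224,290) and (445,335).
- White panel (350,162) and wood panel (337,213) in the rack.

The close crop confirms the blue banded panel in the middle slot is the target. Next I'll check the pocket's foot and edge angles, then work out the first move.

```bash
cat >> h.py <<'E'
from scipy.spatial.transform import Rotation as Ro
def rel(st,target,yaw_deg):
    R=Ro.from_euler('xyz',st['orientation']).as_matrix()
    Rt=Ro.from_euler('xyz',[np.pi,0,np.radians(yaw_deg)]).as_matrix()
    return (R.T@(np.array(target)-st['tcp_pos'])*100).round(2), Ro.from_matrix(R.T@Rt).as_rotvec().round(4)
E
python3 - <<'E'
from h import *
from workcell import state
for name,z in [("top",0)]:
    p,d,K,D,V=load(f"pics/{name}0.npz")
    hsv=cv2.cvtColor(p,cv2.COLOR_BGR2HSV);H,S=hsv[...,0],hsv[...,1]
    m=(H>50)&(H<75)&(S>120)
    P,u,v=pts(m,d,K,D,V)
    Q=P[(P[:,2]>-.004)&(P[:,2]<.014)&(P[:,0]>.4)&(P[:,0]<.65)&(P[:,1]>.15)&(P[:,1]<.45)]
    r=cv2.minAreaRect((Q[:,:2]*1000).astype(np.float32)); print("foot",r, np.median(Q[:,2]))
# blue direction fit both views
for name in ["top","scene"]:
    p,d,K,D,V=load(f"pics/{name}0.npz")
    hsv=cv2.cvtColor(p,cv2.COLOR_BGR2HSV);H,S=hsv[...,0],hsv[...,1]
    P,u,v=pts((H>100)&(H<125)&(S>110),d,K,D,V)
    Q=P[(P[:,2]>.15)&(P[:,2]<.17)&(np.hypot(P[:,0]-.577,P[:,1]+.136)<.09)]
    l=cv2.fitLine(Q[:,:2].astype(np.float32),cv2.DIST_HUBER,0,.01,.01).ravel(); print(name,np.degrees(np.arctan2(l[1],l[0])),Q.mean(0))
print(rel(state(),[.577,-.136,.33],74))
E
```

```text
foot ((514.7606811523438, 304.4774169921875), (115.79769897460938, 174.4371795654297), 1.1269208192825317) 0.006486316207959474
top 74.06501 [ 0.57716132 -0.13666312  0.15775998]
scene 74.382164 [ 0.57909317 -0.12691493  0.15678652]
(array([-58.69, -54.12, -10.76]), array([-1.4000e-03,  1.0000e-03,  1.4773e+00]))
```

```bash
python3 -m jog '[[[0,0,-5],[0,0,0.1],0.4],[[-3,-3,-10],[0,0,0.25],0.4],[[-7,-6,-10.8],[0,0,0.4],0.4],[[-11,-10,-10.8],[0,0,0.5],0.4],[[-14,-13,-10.8],[0,0,0.6],0.4],[[-18,-16,-10.8],[0,0,0.7],0.4],[[-21,-19,-10.8],[0,0,0.8],0.4],[[-25,-23,-10.8],[0,0,0.9],0.4]]'
python3 - <<'E'
from h import *
from workcell import state
print(rel(state(),[.577,-.136,.33],74))
E
```

```text
time_s: 0.95
tcp_pos: [0.3727, 0.2842, 0.3298]
orientation: [-3.141, 0.001, 1.865]
wrist_force: [1.2, -0.1, 0.8]
width: 0.0524
(array([-4.614e+01,  7.360e+00,  3.000e-02]), array([-0.0006,  0.0014,  0.5735]))
```

```bash
python3 -m jog '[[[-5,0.8,0],[0,0,0.1],0.4],[[-9.5,1.5,0],[0,0,0.2],0.4],[[-14,2.3,0],[0,0,0.3],0.4],[[-18.5,3,0],[0,0,0.4],0.4],[[-23,3.7,0],[0,0,0.5],0.4],[[-27.5,4.4,0],[0,0,0.57],0.4],[[-32,5.1,0],[0,0,0.573],0.4],[[-36.5,5.8,0],[0,0,0.573],0.4]]'
python3 -m jog '[[[-4,0,0],[0,0,0],0.4],[[-6,0,0],[0,0,0],0.4],[[-6,0,0],[0,0,0],0.4]]'
python3 - <<'E'
from h import *
from workcell import state,optics
s=state(); V=optics.camera_model("wrist"); p,d=optics.camera("wrist")
np.savez("pics/wrist1.npz",p=p,d=d,**{k:np.array(v) for k,v in V.items()})
cv2.imwrite("pics/wrist1.png",p)
print(s['joint_pos'],rel(s,[.577,-.136,.33],74))
E
```

```text
time_s: 1.75
tcp_pos: [0.5344, -0.0502, 0.33]
orientation: [-3.141, 0.001, 1.292]
wrist_force: [0.5, 1.8, 0.1]
width: 0.052
time_s: 2.05
tcp_pos: [0.5172, -0.1104, 0.3294]
orientation: [-3.14, 0.002, 1.288]
wrist_force: [0.4, 0.1, -0.5]
width: 0.0519
[-0.35814977 -0.05927937  1.62556062 -0.00206442  1.57673469 -0.07499433] (array([-0.79,  6.46, -0.07]), array([-0.0016,  0.0019, -0.0039]))
```

View pics/wrist1.png

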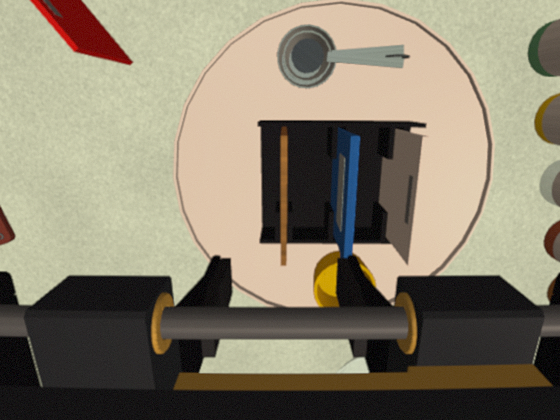

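The wrist view shows the blue top edge running from (355,135) to (347,255), wood at x≈284 and white at x≈410. I'll refine the cover's pose from this view.

```bash
python3 - <<'E'
from h import *
from workcell import state
p,d,K,D,V=load("pics/wrist1.npz")
hsv=cv2.cvtColor(p,cv2.COLOR_BGR2HSV);H,S=hsv[...,0],hsv[...,1]
P,u,v=pts((H>100)&(H<125)&(S>110),d,K,D,V)
Q=P[(P[:,2]>.15)&(P[:,2]<.17)]
print(len(Q),np.median(Q[:,2]),cv2.minAreaRect((Q[:,:2]*1000).astype(np.float32)))
E
```

```text
1309 0.15879102811442222 ((577.061767578125, -134.825439453125), (123.10271453857422, 9.671960830688477), 73.37274932861328)
```

```bash
python3 -m jog '[[[-0.3,3,0],[0,0,0],0.4],[[-0.8,5.5,0],[0,0,0],0.4],[[-0.8,6.4,0],[0,0,0],0.4],[[-0.8,6.4,3],[0,0,0],0.4],[[-0.8,6.4,7],[0,0,0],0.4],[[-0.8,6.4,11],[0,0,0],0.4],[[-0.8,6.4,13],[0,0,0],0.4],[[-0.8,6.4,13],[0,0,0],0.4]]'
python3 - <<'E'
from h import *
from workcell import state,optics
s=state(); V=optics.camera_model("wrist"); p,d=optics.camera("wrist")
np.savez("pics/wrist2.npz",p=p,d=d,**{k:np.array(v) for k,v in V.items()})
cv2.imwrite("pics/wrist2.png",p)
print(rel(s,[.577,-.136,.128],73.8))
p,d,K,D,V=load("pics/wrist2.npz")
hsv=cv2.cvtColor(p,cv2.COLOR_BGR2HSV);H,S=hsv[...,0],hsv[...,1]
P,u,v=pts((H>100)&(H<125)&(S>110),d,K,D,V)
Q=P[(P[:,2]>.15)&(P[:,2]<.17)]
print(len(Q),np.median(Q[:,2]),cv2.minAreaRect((Q[:,:2]*1000).astype(np.float32)))
E
```

```text
time_s: 2.9
tcp_pos: [0.5739, -0.1321, 0.1953]
orientation: [-3.132, 0.0, 1.29]
wrist_force: [0.3, 0.3, -0.4]
width: 0.052
(array([-0.29,  0.47,  6.72]), array([-0.0092,  0.    ,  0.0021]))
2505 0.15888519403770865 ((576.2984008789062, -137.80006408691406), (128.97579956054688, 9.020872116088867), 73.55577087402344)
```

View pics/wrist2.png

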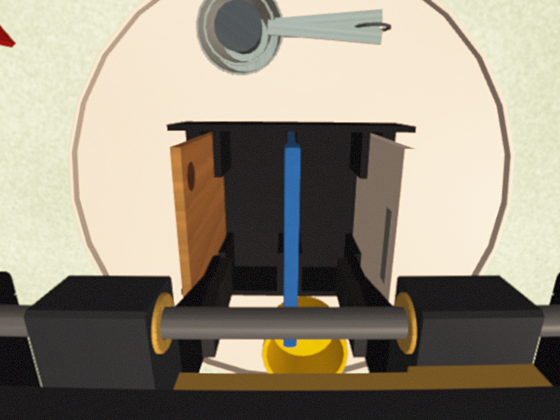

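The view shows blue almost centred between the fingers (x≈291, finger midpoint ≈286). Wood and white are outside both fingers. I'll descend with a small sideways correction.

```bash
python3 -m jog '[[[-0.3,0.45,0],[-0.009,0,0],0.4],[[-0.3,0.45,1.5],[-0.009,0,0],0.4],[[-0.3,0.45,3.5],[-0.009,0,0],0.4],[[-0.3,0.45,5.5],[-0.009,0,0],0.4],[[-0.3,0.45,6.6],[-0.009,0,0],0.4],[[-0.3,0.45,6.7],[-0.009,0,0],0.4],[[-0.3,0.45,6.7],[-0.009,0,0],0.4]]'
python3 - <<'E'
from h import *
from workcell import state
print(rel(state(),[.5768,-.1365,.128],73.7))
E
```

```text
time_s: 3.65
tcp_pos: [0.579, -0.137, 0.1316]
orientation: [3.137, 0.0, 1.29]
wrist_force: [0.6, -0.1, 0.5]
width: 0.0522
(array([-0.01, -0.23,  0.35]), array([0.0047, 0.0004, 0.0037]))
```

```bash
python3 -m jog '[[[0,-0.2,0.3],[0.004,0,0],0.4],[[0,-0.2,0.35],[0.004,0,0],0.4],[[0,-0.2,0.35],[0.004,0,0],0.4]]'
python3 - <<'E'
from h import *
from workcell import state
print(rel(state(),[.5768,-.1365,.128],73.7))
E
```

```text
time_s: 3.95
tcp_pos: [0.5774, -0.1366, 0.1287]
orientation: [3.14, 0.0, 1.29]
wrist_force: [1.1, 0.2, 0.2]
width: 0.0522
(array([-0.01, -0.06,  0.07]), array([0.0017, 0.0005, 0.0037]))
```

```bash
python3 -m jog '[[[0,-0.05,0],[0,0,0],0.6],[[0,-0.05,0],[0,0,0],0.8],[[0,-0.05,0],[0,0,0],1],[[0,-0.05,0],[0,0,0],1],[[0,-0.05,0],[0,0,0],1],[[0,-0.05,0],[0,0,0],1]]'
```

```text
time_s: 4.55
tcp_pos: [0.5769, -0.1364, 0.1286]
orientation: [3.14, 0.0, 1.29]
wrist_force: [0.1, 0.3, 0.7]
width: 0.0119
```

```bash
python3 -m jog '[[[0,0,0],[0,0,0],1],[[0,0,0],[0,0,0],1],[[0,0,0],[0,0,0],1]]'
```

```text
time_s: 4.85
tcp_pos: [0.5769, -0.1365, 0.1286]
orientation: [3.14, 0.0, 1.29]
wrist_force: [0.0, 0.0, 0.6]
width: 0.0087
```

Gripped at 8.7 mm, which matches the 9 mm strip. I'll lift slowly, watching the force.

```bash
python3 -m jog '[[[0,0,-0.5],[0,0,0],1],[[0,0,-1],[0,0,0],1],[[0,0,-1.5],[0,0,0],1],[[0,0,-2],[0,0,0],1],[[0,0,-2.5],[0,0,0],1],[[0,0,-3],[0,0,0],1],[[0,0,-3.5],[0,0,0],1]]'; python3 -c "
from h import *
from workcell import state
print(rel(state(),[.577,-.1365,.30],73.7))"
```

```text
time_s: 5.55
tcp_pos: [0.5769, -0.1364, 0.1641]
orientation: [3.14, 0.0, 1.29]
wrist_force: [-0.0, 0.3, -2.5]
width: 0.0087
(array([-1.000e-02,  4.000e-02, -1.359e+01]), array([0.0017, 0.0005, 0.0037]))
```

```bash
python3 -m jog '[[[0,0,-1],[0,0,0],1],[[0,0,-2.5],[0,0,0],1],[[0,0,-4.5],[0,0,0],1],[[0,0,-7],[0,0,0],1],[[0,0,-9.5],[0,0,0],1],[[0,0,-12],[0,0,0],1],[[0,0,-14],[0,0,0],1],[[0,0,-15],[0,0,0],1]]'; python3 - <<'E'
from h import *
from workcell import state,optics
s=state()
p,d=optics.camera("scene"); cv2.imwrite("pics/scene3.png",p)
print(rel(s,[.515,.3045,.315],91.5))
E
```

```text
time_s: 6.35
tcp_pos: [0.5776, -0.1366, 0.318]
orientation: [3.135, 0.001, 1.29]
wrist_force: [-0.4, -0.3, -2.7]
width: 0.0082
(array([ 40.65, -18.24,   0.15]), array([ 0.0063,  0.0019, -0.307 ]))
```

View pics/scene3.png

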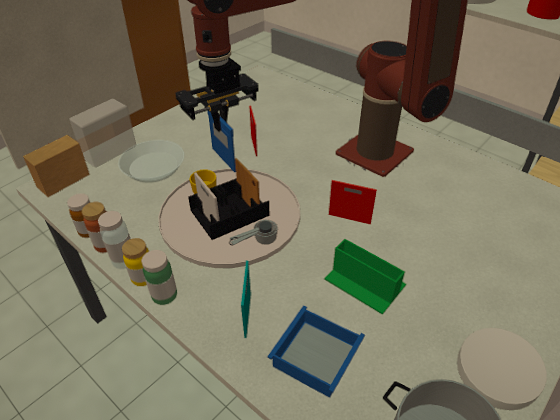

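The cover (221,140) hangs clear above the rack, and wood and white still stand in their slots. Now I'll carry it to the pocket.

```bash
python3 -m jog '[[[1,-0.5,0],[0,0,-0.01],1],[[3,-1.3,0],[0,0,-0.03],1],[[5.5,-2.5,0],[0,0,-0.05],1],[[8,-3.6,0],[0,0,-0.07],1],[[10.5,-4.7,0],[0,0,-0.09],1],[[13,-5.8,0],[0,0,-0.11],1],[[15.5,-7,0],[0,0,-0.13],1],[[18,-8.1,0],[0,0,-0.15],1]]'; python3 - <<'E'
from h import *
from workcell import state,optics
print(rel(state(),[.515,.3045,.315],91.5))
E
```

```text
time_s: 7.2
tcp_pos: [0.5485, 0.0606, 0.3164]
orientation: [3.137, 0.002, 1.442]
wrist_force: [0.1, -0.4, -2.1]
width: 0.009
(array([23.76, -6.47,  0.07]), array([ 0.0046,  0.0023, -0.1554]))
```

```bash
python3 -m jog '[[[2.5,-0.8,0],[0,0,-0.02],1],[[5.5,-1.5,0],[0,0,-0.04],1],[[8.5,-2.3,0],[0,0,-0.06],1],[[11.5,-3.1,0],[0,0,-0.08],1],[[14.5,-4,0],[0,0,-0.1],1],[[17.5,-4.8,0],[0,0,-0.12],1],[[20,-5.5,0],[0,0,-0.14],1],[[22,-6,0],[0,0,-0.155],1]]'
python3 -m jog '[[[1,-0.3,0],[0,0,0],1],[[1.7,-0.5,0],[0,0,0],1],[[1.7,-0.5,0],[0,0,0],1],[[1.7,-0.5,0],[0,0,0],1]]'; python3 - <<'E'
from h import *
from workcell import state,optics
s=state()
for n in ["scene","top","wrist"]:
    M=optics.camera_model(n); p,d=optics.camera(n); cv2.imwrite(f"pics/{n}4.png",p); np.savez(f"pics/{n}4.npz",p=p,d=d,**{k:np.array(v) for k,v in M.items()})
print(rel(s,[.515,.3045,.315],91.5))
p,d,K,D,V=load("pics/scene4.npz")
hsv=cv2.cvtColor(p,cv2.COLOR_BGR2HSV);H,S=hsv[...,0],hsv[...,1]
P,u,v=pts((H>100)&(H<125)&(S>110),d,K,D,V)
Q=P[(P[:,2]>.12)]
print(len(Q),np.percentile(Q,[1,50,99],axis=0).round(4))
low=Q[Q[:,2]<.26];hi=Q[Q[:,2]>.30];print(low.mean(0),hi.mean(0))
p,d,K,D,V=load("pics/wrist4.npz")
hsv=cv2.cvtColor(p,cv2.COLOR_BGR2HSV);H,S=hsv[...,0],hsv[...,1]
P,u,v=pts((H>50)&(H<75)&(S>120),d,K,D,V)
Q=P[(P[:,2]>.083)&(P[:,2]<.1)]
if len(Q)>20:
    r=cv2.minAreaRect((Q[:,:2]*1000).astype(np.float32)); print(len(Q),r,np.median(Q[:,2]))
E
```

```text
time_s: 8.0
tcp_pos: [0.5156, 0.2885, 0.3141]
orientation: [3.14, 0.003, 1.599]
wrist_force: [-0.1, -0.4, -2.1]
width: 0.0088
time_s: 8.4
tcp_pos: [0.5101, 0.3047, 0.3138]
orientation: [3.14, 0.004, 1.599]
wrist_force: [-0.1, -0.1, -2.6]
width: 0.0084
(array([-0.03,  0.49, -0.12]), array([0.0014, 0.0037, 0.0018]))
1643 [[0.5072 0.242  0.2151]
 [0.5122 0.3239 0.2628]
 [0.5423 0.3684 0.4257]]
[0.51225707 0.30665972 0.23750632] [0.51449957 0.33492623 0.33379688]
1350 ((514.8298950195312, 304.65667724609375), (44.066410064697266, 175.02862548828125), 1.7047208547592163) 0.09089187631884456
```

View pics/scene4.png

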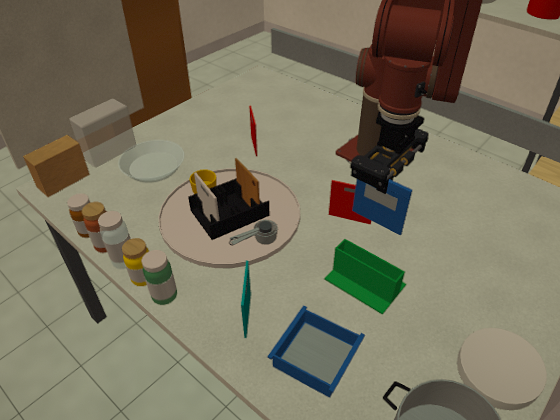

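View pics/wrist4.png

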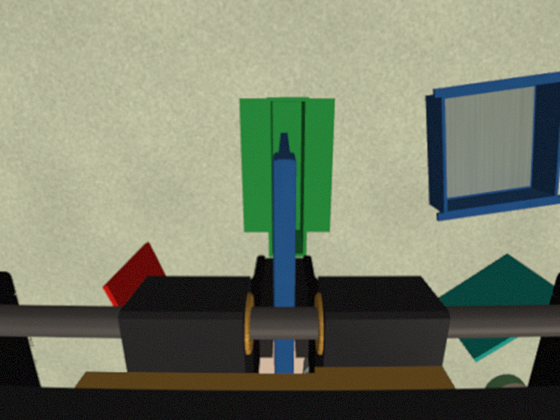

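The cover hangs upright above the pocket (382,205 in the scene view). The wrist view of the pocket rim agrees on its centre, (0.515, 0.305). I'll lower with a 4 mm correction.

```bash
python3 -m jog '[[[0,0.2,1],[0,0,0],1],[[0,0.45,3],[0,0,0],1],[[0,0.45,5],[0,0,0],1],[[0,0.45,7],[0,0,0],1],[[0,0.45,8.5],[0,0,0],1],[[0,0.45,9.5],[0,0,0],1],[[0,0.45,10],[0,0,0],1],[[0,0.45,10],[0,0,0],1]]'; python3 - <<'E'
from h import *
from workcell import state,optics
s=state()
p,d=optics.camera("scene"); cv2.imwrite("pics/scene5.png",p[180:340,280:460].repeat(4,0).repeat(4,1))
print(rel(s,[.515,.3045,.106],91.5))
E
```

```text
time_s: 9.35
tcp_pos: [0.515, 0.3041, 0.2137]
orientation: [3.14, 0.004, 1.598]
wrist_force: [-0.3, -0.3, -2.9]
width: 0.0085
(array([ 8.000e-02, -1.000e-02,  1.077e+01]), array([0.0012, 0.0035, 0.0009]))
```

View pics/scene5.png

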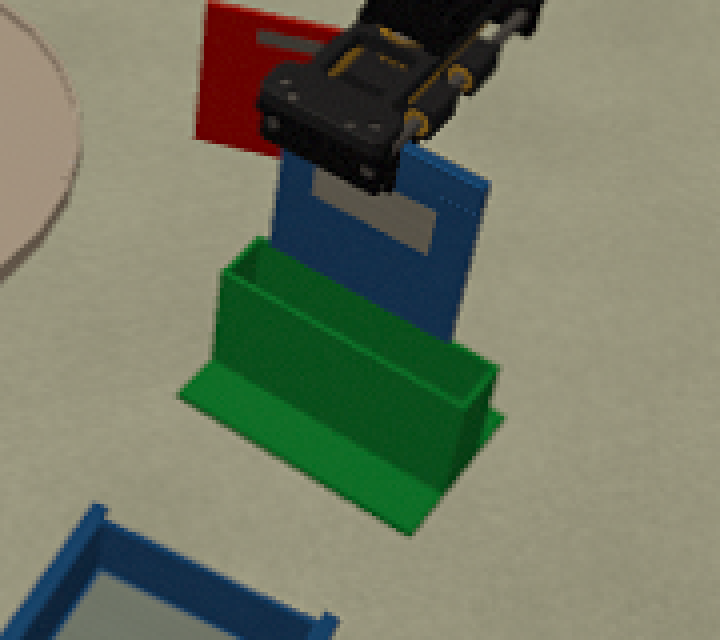

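The bottom edge lines up with the pocket opening, as it should at about 24 mm above the rim. Continue down.

```bash
python3 -m jog '[[[0,0,1],[0,0,0],1],[[0,0,2.5],[0,0,0],1],[[0,0,4],[0,0,0],1],[[0,0,5.5],[0,0,0],1],[[0,0,7],[0,0,0],1],[[0,0,8.5],[0,0,0],1],[[0,0,9.5],[0,0,0],1],[[0,0,9.8],[0,0,0],1]]'; python3 -m jog '[[[0,0,0.2],[0,0,0],1],[[0,0,0.3],[0,0,0],1],[[0,0,0.3],[0,0,0],1]]';  python3 - <<'E'
from h import *
from workcell import state,optics
print(rel(state(),[.515,.3045,.106],91.5))
E
```

```text
time_s: 10.2
tcp_pos: [0.5146, 0.3036, 0.1145]
orientation: [-3.141, 0.004, 1.598]
wrist_force: [0.9, -0.5, -3.0]
width: 0.0089
time_s: 10.5
tcp_pos: [0.515, 0.3037, 0.112]
orientation: [3.141, 0.004, 1.598]
wrist_force: [0.0, 0.6, -3.8]
width: 0.009
(array([0.08, 0.  , 0.6 ]), array([0.0006, 0.0037, 0.0009]))
```

Next, small 1 mm steps until contact shows.

```bash
python3 -m jog '[[[0,0,0.1],[0,0,0],1],[[0,0,0.2],[0,0,0],1],[[0,0,0.3],[0,0,0],1],[[0,0,0.3],[0,0,0],1],[[0,0,0.3],[0,0,0],1]]'; python3 -m jog '[[[0,0,0.1],[0,0,0],1],[[0,0,0.2],[0,0,0],1],[[0,0,0.2],[0,0,0],1],[[0,0,0.2],[0,0,0],1]]'
```

```text
time_s: 11.0
tcp_pos: [0.515, 0.3037, 0.109]
orientation: [3.141, 0.004, 1.598]
wrist_force: [-0.6, 0.7, -2.9]
width: 0.0089
time_s: 11.4
tcp_pos: [0.5149, 0.3037, 0.1069]
orientation: [3.141, 0.004, 1.598]
wrist_force: [0.1, -0.4, -3.3]
width: 0.0087
```

```bash
python3 -m jog '[[[0,0,0.05],[0,0,0],1],[[0,0,0.1],[0,0,0],1],[[0,0,0.1],[0,0,0],1],[[0,0,0.1],[0,0,0],1]]'; python3 -m jog '[[[0,0,0.05],[0,0,0],1],[[0,0,0.1],[0,0,0],1],[[0,0,0.1],[0,0,0],1],[[0,0,0.1],[0,0,0],1]]'
```

```text
time_s: 11.8
tcp_pos: [0.5154, 0.3036, 0.1067]
orientation: [3.14, 0.004, 1.598]
wrist_force: [-0.1, -1.7, 4.9]
width: 0.0087
time_s: 12.2
tcp_pos: [0.5159, 0.3036, 0.1066]
orientation: [3.139, 0.004, 1.598]
wrist_force: [-0.5, -2.6, 7.4]
width: 0.0086
```

Contact: the vertical force went from −3 to +7 N at the height expected for the pocket floor (0.106). Release.

```bash
python3 -m jog '[[[0,0,0],[0,0,0],0.8],[[0,0,0],[0,0,0],0.6],[[0,0,0],[0,0,0],0.4],[[0,0,0],[0,0,0],0.4],[[0,0,0],[0,0,0],0.4],[[0,0,0],[0,0,0],0.4]]'; python3 - <<'E'
from h import *
from workcell import state,optics
p,d=optics.camera("wrist"); cv2.imwrite("pics/wrist6.png",p)
E
```

```text
time_s: 12.8
tcp_pos: [0.5158, 0.3036, 0.1064]
orientation: [3.139, 0.004, 1.598]
wrist_force: [0.6, -0.8, -0.1]
width: 0.0475
```

View pics/wrist6.png

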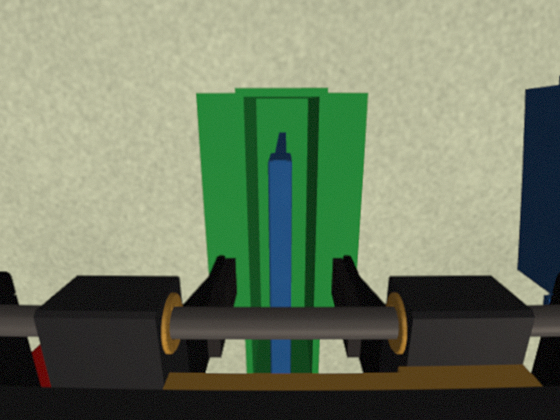

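The cover stands free inside the pocket, with a gap on both sides of the fingers. I'll open fully and rise straight up.

```bash
python3 -m jog '[[[0,0,0],[0,0,0],0.1],[[0,0,0],[0,0,0],0.1],[[0,0,0],[0,0,0],0.1],[[0,0,-0.5],[0,0,0],0.1],[[0,0,-1.5],[0,0,0],0.1],[[0,0,-3],[0,0,0],0.1],[[0,0,-5],[0,0,0],0.1],[[0,0,-8],[0,0,0],0.1]]'; python3 -m jog '[[[0,0,-3],[0,0,0],0.1],[[0,0,-6],[0,0,0],0.1],[[0,0,-9],[0,0,0],0.1],[[0,0,-12],[0,0,0],0.1],[[0,0,-14],[0,0,0],0.1],[[0,0,-14],[0,0,0],0.1],[[0,0,-14],[0,0,0],0.1],[[0,0,-14],[0,0,0],0.1]]'
python3 - <<'E'
from h import *
from workcell import state,optics
for n in ["scene","wrist"]:
    M=optics.camera_model(n); p,d=optics.camera(n); cv2.imwrite(f"pics/{n}7.png",p); np.savez(f"pics/{n}7.npz",p=p,d=d,**{k:np.array(v) for k,v in M.items()})
    K,D,V=[np.array(M[k]) for k in("K","dist_coeffs","view")]
    hsv=cv2.cvtColor(p,cv2.COLOR_BGR2HSV);H,S=hsv[...,0],hsv[...,1]
    P,u,v=pts((H>100)&(H<125)&(S>110),d,K,D,V)
    Q=P[(np.abs(P[:,0]-.515)<.05)&(np.abs(P[:,1]-.3045)<.09)&(P[:,2]>.03)]
    T=Q[Q[:,2]>.125]
    print(n,len(Q),np.percentile(Q,[1,99],axis=0).round(3),T.mean(0) if len(T) else 0)
E
```

```text
time_s: 13.65
tcp_pos: [0.515, 0.3036, 0.1872]
orientation: [3.141, 0.004, 1.598]
wrist_force: [0.4, -0.0, -0.2]
width: 0.0779
time_s: 14.45
tcp_pos: [0.5142, 0.3039, 0.3257]
orientation: [-3.14, 0.005, 1.598]
wrist_force: [-0.2, 0.1, -0.1]
width: 0.0785
scene 713 [[0.51  0.242 0.075]
 [0.544 0.368 0.504]] [0.51840411 0.30676135 0.15557848]
wrist 1606 [[0.467 0.24  0.135]
 [0.563 0.366 0.436]] [0.51754717 0.31052132 0.23440317]
```

View pics/scene7.png

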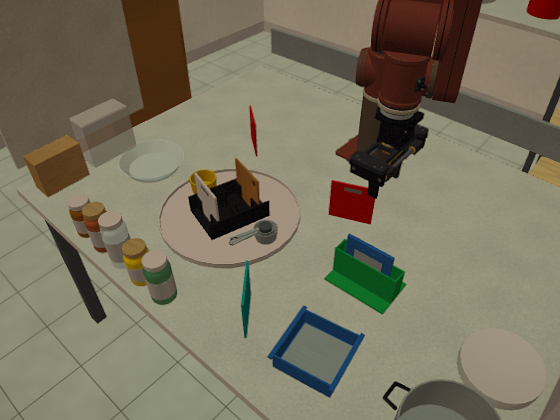

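View pics/wrist7.png

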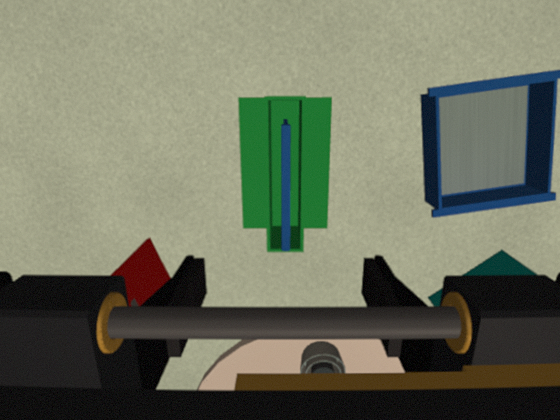

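The cover stands in the pocket with its top near z≈0.136 (scene (370,255), wrist (286,185)). Both other boards are still in their slots. I'll do a short settle check, then hand in.

```bash
python3 -m jog '[[[0,0,0],[0,0,0],0.1],[[0,0,0],[0,0,0],0.1],[[0,0,0],[0,0,0],0.1],[[0,0,0],[0,0,0],0.1],[[0,0,0],[0,0,0],0.1],[[0,0,0],[0,0,0],0.1],[[0,0,0],[0,0,0],0.1],[[0,0,0],[0,0,0],0.1]]'
python3 - <<'E'
from h import *
from workcell import state,optics,arm
M=optics.camera_model("wrist"); p,d=optics.camera("wrist")
K,D,V=[np.array(M[k]) for k in("K","dist_coeffs","view")]
hsv=cv2.cvtColor(p,cv2.COLOR_BGR2HSV);H,S=hsv[...,0],hsv[...,1]
P,u,v=pts((H>100)&(H<125)&(S>110),d,K,D,V)
Q=P[(np.abs(P[:,0]-.515)<.05)&(np.abs(P[:,1]-.3045)<.09)&(P[:,2]>.03)&(P[:,2]<.16)]
print(len(Q),np.percentile(Q,[1,50,99],axis=0).round(4))
print(np.abs(p.astype(int)-load("pics/wrist7.npz")[0]).mean())
print(arm.finish_job())
E
```

```text
time_s: 15.35
tcp_pos: [0.5142, 0.3039, 0.3254]
orientation: [-3.14, 0.006, 1.598]
wrist_force: [-0.8, -0.3, -0.2]
width: 0.0785
965 [[0.5101 0.2386 0.1073]
 [0.5153 0.308  0.137 ]
 [0.5203 0.3662 0.1386]]
2.356140873015873
the job is handed in; nothing more can be done
None
```

The blue cover now stands in the green lid pocket, and I handed the job in at about 15 s of the 48 s allowed. I gripped it by its top strip in the rack's middle slot, lifted it straight up about 19 cm and carried it over the other panels. I lowered it until the vertical wrist force changed from about −3 N to +7 N at the height expected for the pocket floor, then let go and rose clear.

**Last checks:**
- **Cover:** it is upright in the pocket, with its top edge at z ≈ 0.137 m (0.136 m expected) and centred at about (0.515, 0.303). It was still standing there 0.8 s after the arm had risen clear.
- **Other boards:** the wooden and white boards were still in their slots in the scene picture taken just after release.
- **Robot:** the gripper is about 19 cm above the cover and touching nothing. The wrist force readings stayed under 10 N.

No check failed. The two fixed cameras' estimates of the cover's position along its width differed by up to 1 cm, and of the pocket's y by about 4 mm. I settled both with wrist-camera close-ups.

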